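Draw the catch tray out under the bench pin

ROBOT

A 6-joint arm with a two-finger parallel gripper is mounted at the origin on a cart in front of the work surface, level with it; the furniture and walls round the work are solid. World frame = base frame: x ahead of the robot, y to its left, z up, the work surface at z = 0. Lengths are in m, angles in rad, forces in N, time in s.
With the tool pointing down it reaches from about 0.3 to 0.875 m from the base axis. Payload 6.4 kg.
Tool frame: the origin (TCP) lies on the centre line of the jaws, within the pads' length; the fingertips stand 25 mm ahead of it and the grasp point (between the pads) lies 6 mm ahead of it; z points along the fingers, y is the line along which they close (so a half turn about z gives the same grasp; the last joint's range is limited). The gripper opens to 85 mm and grips with 20 to 120 N. Pads are 22 mm wide; open, the fingers measure 114 mm over their backs; the gripper's body (76 mm by 85 mm) begins 54 mm behind the grasp point. The pads swing forward as they close: fully open they stand 13 mm farther back than shut.
Start: joints at [-1.484, 0.181, 1.607, -0, 1.354, -0.206], TCP at [0.166, -0.551, 0.256] pointing down, gripper open.
Joint ranges: [-2.99, 2.99], [-0.89, 2.07], [0.3, 2.58], [-1.14, 4.28], [0, 2.63], [-3.12, 3.12]. Speed limits (rad/s): [2.57, 2.57, 3.01, 3.14, 3.14, 3.14].

INTERFACE

Orientations are given as a unit quaternion [w, x, y, z].
In Python, from bench import get_obs, camera, hand_in, spot_in gives the robot as it stands.
- The arm moves only by the shell command python3 -m jog 'ROWS'. ROWS is JSON, one flat list of numbers, 7 for each row, row after row: the shift along the tool's x, y, z in m, then the turn, a rotation vector about the tool's x, y, z in rad, then the closure, from 0 (fully open) to 1 (shut). A call has 1 to 20 rows; each row is the pose to reach, as a shift and turn from the pose commanded when the call began, along the tool's axes at that moment; what a row does not reach only later rows make up. A row lasts 1/8 s, in which the tool goes at most 62.5 mm and 10.7 degrees, less where a joint would pass 70% of its speed; a pose out of reach is approached as far as the arm can. A call with a gripper value outside its range is refused whole. The fingers move at their own pace and stop on an object; the grip force is fixed at half the most. Time passes only in rows, so rows that repeat a pose let the fingers close. It gives the time, the measured TCP pose, the force, the opening and the grip force at its end, in the units of the state.
- get_obs(): the state, without advancing time (a new reading comes with each control period).
- camera(name): name is "scene" or "top" or "wrist"; returns a dict with "frame" (480x640x3 uint8, red, green, blue), "mtx" (3x3 intrinsics, pixels), "distortion" ([k1, k2, p1, p2, k3] as OpenCV has them; the pictures are not rectified), "extrinsics" (4x4, takes a point from camera to world coordinates). Camera axes: x right, y up, looking along -z (the intrinsics and any distortion apply to the point x, -y, -z); pixel columns grow to the right and rows downward; lengths in m; the calibration is good to about 2 mm. A picture is of the moment at which its call begins. There is no depth.
- hand_in(): hands the job in; it is judged then, once.
Trained networks look in a picture, given as the dict that the camera call returned (one of the last four; its "shot" number tells which), for a name from the list of things; names that differ only in an ending like _2 or _b are one class to them, and where a whole thing is asked for, a point or a joint stands for the part that bears it (a point fixed in the world has none). Each returns a list of dicts, best first, with "confidence" (0 to 1); they miss things now and then, are a little off and sometimes report something else, mostly with a low value. They report only what shows in the picture. A call takes as long as a camera call.
- spot_in(picture, name): "xyz" ([x, y, z] in m, in world coordinates, good to about 4 mm: the middle of the surface that is visible of it).
The state is a dict: "time_s": time; "q": joint angles; "dq": joint speeds; "joint_efforts": joint torques, N m; "eef_pos": TCP position; "eef_rot": TCP orientation; "wrist_force": force on the tool from outside, world axes, zero at the start; "torque": the same for the moment, N m; "opening": opening from 0.0 (shut) to 1.0 (fully open); "grasp_force": force on a finger pad.
Only numpy, scipy, OpenCV 4.12 (cv2) and the standard library are available. Lean on these libraries where they do the work, as an engineer would, in place of code of your own. Each camera call takes 0.05 s, during which the arm holds its last target. There are 200 camera calls.

TASK

Get the bench pin ready for filing: with the fingertips alone, push the brass doming block sideways along the bench until it stands wholly out of the catch tray's way, and turn the brass button in front of the tray down flat, to either side. Only then hook a fingertip behind the tray's front lip and draw the tray fully out to its stop under the pin. Do not grip, lift or tip anything, do not let the tray run into the block, and leave the other tools where they lie.

Things in the scene. Friction and masses are not known exactly. Their poses are not given: they have to be found in the camera images.
- station: bench-pin station screwed to the bench: low wooden housing 130 deep (x) x 260 wide (y) x 66 mm high on a base board 14 mm thick, 300 mm wide. Origin: centre of the housing's underside, on the bench. -x points out of its front (towards the robot), the way the tray comes out; y along its width, z up. Housing front at x = -65 mm, base board's front edge at x = -113 mm
- pin_end (a point): middle of the front end of the wooden bench pin, 56 mm above the bench; axes as the station's. The pin, 50 mm wide (y) and 16 mm thick, juts 77 mm out of the housing's front over the tray at 48 to 64 mm height, centred at y = +30 mm of the station. It is fixed
- catch_tray (a joint): travel in m of the aluminium catch tray out of the station along the station's -x: 0 fully home, 0.100 fully out at its stop. It stays where it is left and needs 1.5 to 2 N. The tray reaches from y = -105 to +105 mm of the station; its floor is 20 mm above the bench
- tray_lip (a point): middle of the tray's front lip (moves with it), 42 mm above the bench; axes as the station's. The lip is an upright wall 3 mm thick with a 5 mm rolled edge on top, 105 mm to either side along y, 20 to 44 mm above the bench. Home, its outer face is at x = -112 mm of the station, its inner edge at -107; when fully out, 100 mm farther
- tray_well (a point): middle of the open well behind the lip (moves with the tray), on the tray's floor, 20 mm above the bench and 50 mm to the -y side of the tray's middle; axes as the station's. With the tray home the well is 41 mm long (x), from the lip to the housing's front, and 24 mm deep, open from above all along y except under the bench pin
- turn_button (a joint): angle in rad of the brass turn button, a bar 10 x 5 mm standing just in front of the lip: 0 upright, positive leans to the station's -y, negative to its +y; stops at 1.57 either way, where it lies flat along the base board's edge. Short of 1.38 it still bars the tray. Its screw is stiff: it stays where it is put and takes about 1 N at the stud
- screw (a point): screw about which the turn button turns, axis along the station's x: at x = -116.5, y = -80, z = 6 mm of the station. It does not move
- stud (a point): centre of the brass thumb stud at the free end of the turn button, 46 mm from the screw: 11 mm in diameter, axis along the station's x, sticking 15 mm forward of the bar (7.5 mm to either side of this point). Button upright: 52 mm above the bench, 10 mm above the lip; flat: 6 mm above the bench
- doming_block: brass doming block, a 42 mm cube with round hollows in its faces, about 0.6 kg, standing loose on the bench in the tray's way. Origin: centre of its underside
- needle_file: needle file with a wooden handle, 21x200x21 mm, lying along y on the station's top. Origin: middle of its length, underside. Not part of the job
- pliers: small pliers with blue handles, 49x140x12 mm, lying well to the left of the station. Origin: middle, underside. Not part of the job
- tweezers: steel tweezers, 17x150x9 mm, lying just left of the station. Origin: middle, underside. Not part of the job
- flux_tin: small round black tin, 41 mm in diameter, 24 mm high, to the right of the station. Origin: centre of its underside. Not part of the job
- enamel_dish: shallow round metal dish, 75 mm in diameter, 15 mm high, near the bench's front edge. Origin: centre of its underside. Not part of the job
- punch_box: letter punch set in its black holder, 38x72x61 mm, near the bench's front edge to the left. Origin: centre of its underside. Not part of the job

How it is judged:
By the outcome, as a careful person would: the job done as asked, in the order asked, and still so for the second after the job is handed in, with the robot touching nothing.
It also fails if it takes over 58 s, if anything falls off the work surface, if the arm or the gripper's body presses on something with over 40 N, if the wrist force passes 120 N, or if a joint passes its speed limit or range.

## Working session

There is one attempt and no reset: what is moved stays moved. The work goes in short steps, Python scripts to look and compute and a shell command to move; the robot and the scene stay as the last step left them, time stands still between calls to the robot, and variables do not carry over. Pictures are saved under pics/ and viewed, at most 10 in all, crops included, and the job is handed in when it is done.

```bash
mkdir -p pics; cat > h.py <<'E'
import numpy as np, cv2
from bench import get_obs, camera, hand_in, spot_in
def shot(n,f=None):
    p=camera(n)
    if f: cv2.imwrite('pics/'+f+'.png',p['frame'][:,:,::-1])
    return p
def proj(p,X):
    E=np.linalg.inv(p['extrinsics']);X=np.atleast_2d(X)
    c=X@E[:3,:3].T+E[:3,3]; c=c*[1,-1,-1]
    return cv2.projectPoints(c,np.zeros(3),np.zeros(3),p['mtx'],np.array(p['distortion'],float))[0][:,0]
def unproj(p,uv,z):
    u=cv2.undistortPoints(np.array(uv,float).reshape(-1,1,2),p['mtx'],np.array(p['distortion'],float))[:,0]
    d=np.c_[u[:,0],-u[:,1],-np.ones(len(u))]@p['extrinsics'][:3,:3].T; o=p['extrinsics'][:3,3]
    return o+d*((z-o[2])/d[:,2])[:,None]
E
python3 - <<'E'
from h import *
np.set_printoptions(precision=4,suppress=True)
for c in ('top','scene'):
    p=shot(c,c+'1')
    print(c,p['extrinsics'][:3,3])
    for n in 'station pin_end tray_lip tray_well screw stud doming_block tweezers flux_tin needle_file pliers'.split():
        r=spot_in(p,n)
        print(n,[(np.round(a['xyz'],4),round(a['confidence'],2),proj(p,a['xyz'])[0].round()) for a in r[:2]])
o=get_obs();print(o['eef_pos'],o['eef_rot'],o['time_s'])
E
```

```text
top [0.4552 0.2315 1.246 ]
station [(array([0.6239, 0.1531, 0.0674]), 0.67, array([360., 187.]))]
pin_end [(array([0.6206, 0.1554, 0.065 ]), 0.81, array([359., 188.]))]
tray_lip [(array([0.5637, 0.1091, 0.0193]), 0.68, array([381., 220.]))]
tray_well [(array([0.5411, 0.0602, 0.0568]), 0.64, array([408., 230.])), (array([0.3263, 0.278 , 0.0027]), 0.57, array([297., 338.]))]
screw [(array([0.6229, 0.1535, 0.0632]), 0.58, array([360., 187.])), (array([0.5535, 0.4919, 0.0095]), 0.24, array([191., 225.]))]
stud [(array([ 0.6613, -0.0293,  0.0222]), 0.58, array([450., 171.])), (array([0.5437, 0.0611, 0.0609]), 0.39, array([408., 228.]))]
doming_block [(array([0.4648, 0.1858, 0.0415]), 0.57, array([343., 269.]))]
tweezers []
flux_tin [(array([ 0.6603, -0.03  ,  0.0241]), 0.57, array([450., 172.])), (array([0.6198, 0.1532, 0.0681]), 0.5, array([360., 189.]))]
needle_file [(array([0.6727, 0.2164, 0.0813]), 0.87, array([328., 160.])), (array([0.6207, 0.155 , 0.0642]), 0.32, array([359., 188.]))]
pliers [(array([0.5531, 0.4909, 0.0076]), 0.78, array([192., 225.]))]
scene [0.0767 0.8869 0.8581]

[... 403 characters left out ...]
y_well [(array([0.5686, 0.1761, 0.0168]), 0.59, array([318., 231.]))]
screw [(array([0.6057, 0.192 , 0.0656]), 0.63, array([297., 211.])), (array([0.6087, 0.3365, 0.0083]), 0.21, array([253., 278.]))]
stud [(array([0.5464, 0.0643, 0.0456]), 0.56, array([356., 193.]))]
doming_block []
tweezers [(array([0.6088, 0.3348, 0.0051]), 0.89, array([254., 279.]))]
flux_tin [(array([ 0.6605, -0.0353,  0.0235]), 0.5, array([335., 158.])), (array([0.6101, 0.3348, 0.006 ]), 0.27, array([253., 278.]))]
needle_file [(array([0.6698, 0.2203, 0.0843]), 0.79, array([261., 201.]))]
pliers [(array([0.5472, 0.4971, 0.0106]), 0.8, array([224., 353.]))]
[ 0.166  -0.5505  0.2563] [ 0.      0.9893  0.1459 -0.    ] 1.2
```

View pics/top1.png

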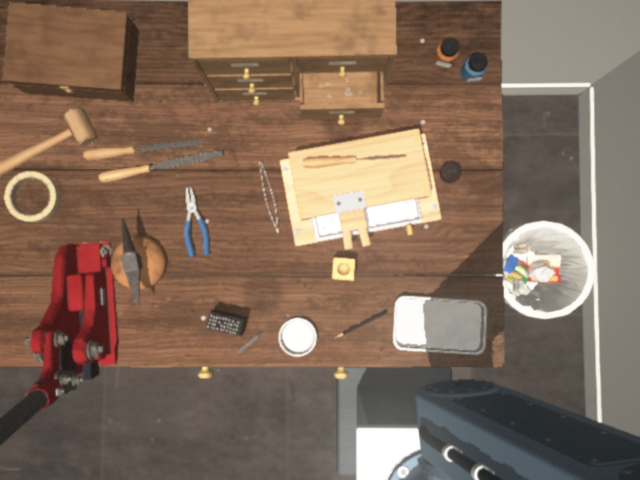

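View pics/scene1.png

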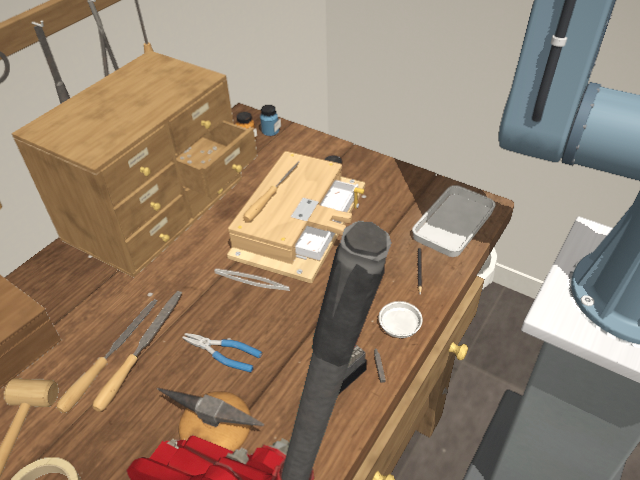

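```bash
python3 - <<'E'
import cv2
i=cv2.imread('pics/top1.png')[115:295,270:470]
cv2.imwrite('pics/c1.png',cv2.resize(i,None,fx=3.3,fy=3.3,interpolation=cv2.INTER_CUBIC))
E
```

```text
(no output)
```

View pics/c1.png

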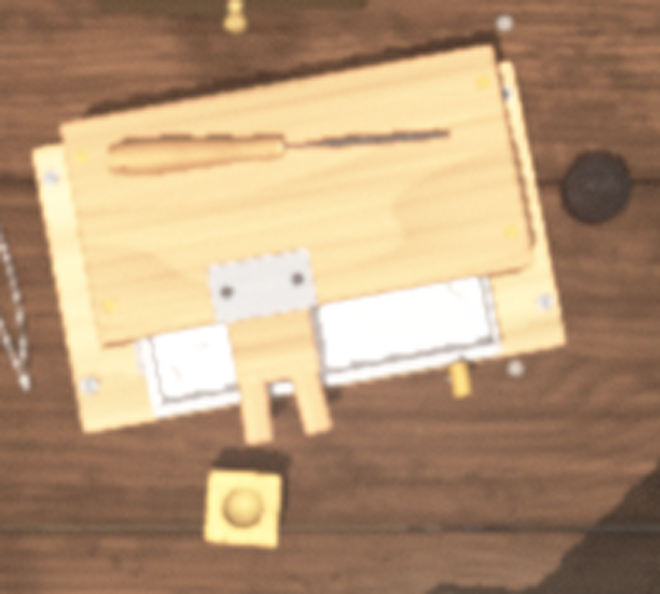

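```bash
cat > fit.py <<'E'
from h import *
from scipy.optimize import least_squares
np.set_printoptions(precision=4,suppress=True)
p=shot('top')
f=lambda a:(np.array(a,float)+.5)/3.3-.5+[270,115]
S=np.array([[65,130,66],[65,-130,66],[-65,-130,66],[-65,130,66],[-113,150,14],[-113,-150,14],[-142,55,64],[-142,5,64]])/1000
U=f([[62,123],[492,45],[532,268],[105,347],[85,432],[565,345],[246,443],[330,431]])
B=np.array([[21,21,42],[21,-21,42],[-21,-21,42],[-21,21,42]])/1000
V=f([[207,470],[282,473],[278,548],[203,543]])
def T(q,X):
    c,s=np.cos(q[2]),np.sin(q[2]); return np.c_[X[:,:2]@np.array([[c,s],[-s,c]])+q[:2],X[:,2]]
def fit(X,U,q0): 
    r=least_squares(lambda q:(proj(p,T(q,X))-U).ravel(),q0,loss='soft_l1');print(r.x,r.fun.reshape(-1,2).round(1).tolist());return r.x
q=fit(S,U,[.63,.15,.17]);b=fit(B,V,[.46,.186,-.03])
st=T(q,np.array([[-.1165,-.08,.052],[-.124,-.08,.052],[-.112,0,.044],[-.212,-.105,.044],[-.212,.105,.044],[-.09,-.05,.02],[-.142,.03,.056]]))
print(st); print('stud px',proj(p,st[:2]),f([460,380]))
c,s=np.cos(q[2]),np.sin(q[2]); d=b[:2]-q[:2]; print('block in station',d@np.array([[c,-s],[s,c]]), b[2]-q[2])
np.save('q.npy',q)
E
python3 fit.py
```

```text
[0.6499 0.1546 0.1787] [[-0.8, 0.4], [0.6, 0.4], [0.8, -1.6], [-2.1, -1.9], [-0.8, -0.2], [0.3, -0.1], [0.4, 1.4], [0.4, 0.4]]
[ 0.4649  0.1855 -0.0522] [[0.6, 0.4], [-0.8, 0.6], [-0.6, -0.7], [0.7, -0.4]]
[[0.5495 0.0552 0.052 ]
 [0.5421 0.0539 0.052 ]
 [0.5397 0.1347 0.044 ]
 [0.46   0.0136 0.044 ]
 [0.4227 0.2203 0.044 ]
 [0.5703 0.0894 0.02  ]
 [0.5049 0.1589 0.056 ]]
stud px [[409.9995 225.4808]
 [410.7077 229.2491]] [409.0455 229.803 ]
block in station [-0.1766  0.0633] -0.23096613338216904
```

```bash
python3 -m jog '[0.12,-0.14,0.02,0,0,0.1,1, 0.25,-0.29,0.04,0,0,0.2,1, 0.37,-0.44,0.06,0,0,0.3,1, 0.485,-0.573,0.126,0,0,0.345,1, 0.485,-0.573,0.126,0,0,0.345,1, 0.485,-0.573,0.126,0,0,0.345,1, 0.485,-0.573,0.126,0,0,0.345,1, 0.485,-0.573,0.126,0,0,0.345,1, 0.485,-0.573,0.126,0,0,0.345,1, 0.485,-0.573,0.126,0,0,0.345,1, 0.485,-0.573,0.126,0,0,0.345,1, 0.485,-0.573,0.126,0,0,0.345,1, 0.485,-0.573,0.126,0,0,0.345,1, 0.485,-0.573,0.126,0,0,0.345,1, 0.485,-0.573,0.126,0,0,0.345,1, 0.485,-0.573,0.126,0,0,0.345,1]'
python3 - <<'E'
from h import *
p=shot('scene','s2');w=shot('wrist','w2')
o=get_obs();print(o['eef_pos'],o['eef_rot'],o['opening'])
e=o['eef_pos']; print([proj(p,np.array(e)-[0,0,d])[0] for d in (0,.025,.038)])
i=np.hstack([p['frame'][100:340,200:500],cv2.resize(w['frame'],(320,240))])
cv2.imwrite('pics/m2.png',i[:,:,::-1])
for n in ('stud','doming_block','tray_lip','tray_well'): print(n,[(np.round(a['xyz'],4),round(a['confidence'],2)) for a in spot_in(w,n)[:2]])
E
```

```text
time_s: 3.25
eef_pos: [0.465, 0.1368, 0.1307]
eef_rot: [0.0, 1.0, -0.027, 0.0]
wrist_force: [0.3, -0.3, -0.1]
opening: 0.001
grasp_force: 0.0
[0.46510607 0.13703664 0.13071344] [ 1.27435110e-05  9.99634475e-01 -2.70328453e-02  3.75796274e-04] 0.0019138787237864138
[array([375.34894377, 194.78781199]), array([374.8306391 , 205.00117294]), array([374.56776304, 210.18666925])]
stud [(array([0.5637, 0.1721, 0.0438]), 0.63), (array([0.5428, 0.0622, 0.0586]), 0.56)]
doming_block [(array([0.4693, 0.1834, 0.0402]), 0.83), (array([0.3444, 0.2956, 0.0025]), 0.35)]
tray_lip [(array([0.5657, 0.1232, 0.0209]), 0.69)]
tray_well [(array([0.5647, 0.1241, 0.024 ]), 0.59)]
```

View pics/m2.png

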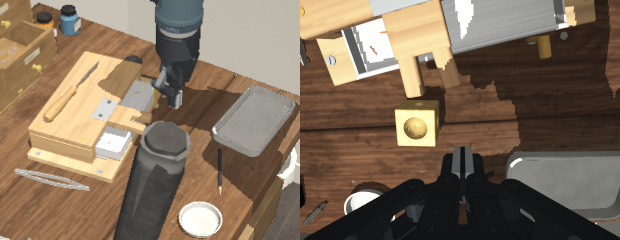

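```bash
python3 -m jog '[0,0,0.045,0,0,0,1, 0,0,0.090,0,0,0,1, 0,0,0.090,0,0,0,1, 0,-0.005,0.090,0,0,0,1, 0,-0.010,0.090,0,0,0,1, 0,-0.015,0.090,0,0,0,1, 0,-0.020,0.090,0,0,0,1, 0,-0.025,0.090,0,0,0,1, -0.001,-0.031,0.090,0,0,0,1, -0.001,-0.037,0.090,0,0,0,1, -0.001,-0.043,0.090,0,0,0,1, -0.002,-0.049,0.090,0,0,0,1, -0.002,-0.055,0.090,0,0,0,1, -0.002,-0.061,0.090,0,0,0,1, -0.003,-0.067,0.090,0,0,0,1]'
python3 - <<'E'
from h import *
w=shot('wrist','w3');t=shot('top','t3')
i=np.hstack([t['frame'][140:320,270:470].repeat(2,0).repeat(2,1),cv2.resize(w['frame'],(400,360))])
cv2.imwrite('pics/m3.png',i[:,:,::-1])
for p in (w,t): print([(np.round(a['xyz'],4),round(a['confidence'],2)) for a in spot_in(p,'doming_block')[:2]])
E
```

```text
time_s: 5.42
eef_pos: [0.4665, 0.205, 0.0415]
eef_rot: [0.0, 1.0, -0.026, 0.001]
wrist_force: [1.2, -5.0, 3.9]
opening: 0.002
grasp_force: 2.7
[(array([0.4789, 0.2399, 0.0364]), 0.66)]
[(array([0.6243, 0.1482, 0.0651]), 0.54)]
```

View pics/m3.png

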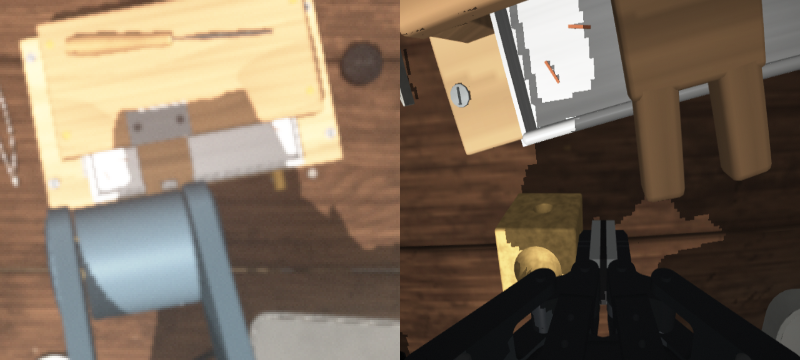

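```bash
python3 - <<'E'
from h import *
w=shot('wrist')
f=lambda a:(np.array(a,float)-[400,0])*[1.6,4/3]
print(unproj(w,f([[497,200],[583,193]]),0.0)); print(unproj(w,f([[497,232],[583,230]]),0.042))
E
```

```text
[[0.48196368 0.27556537 0.        ]
 [0.48323439 0.21847196 0.        ]]
[[0.4844794  0.25878474 0.042     ]
 [0.48344888 0.21541553 0.042     ]]
```

```bash
python3 -m jog '[0,-0.006,0,0,0,0,1, 0,-0.012,0,0,0,0,1, -0.001,-0.018,0,0,0,0,1, -0.001,-0.024,0,0,0,0,1, -0.001,-0.030,0,0,0,0,1, -0.002,-0.036,0,0,0,0,1, -0.002,-0.042,0,0,0,0,1, -0.002,-0.048,0,0,0,0,1, -0.002,-0.053,0,0,0,0,1, -0.002,-0.053,0,0,0,0,1, -0.002,-0.045,0,0,0,0,1, -0.002,-0.035,0,0,0,0,1, -0.002,-0.035,-0.05,0,0,0,1, -0.002,-0.035,-0.10,0,0,0,1, -0.05,0.03,-0.10,0,0,-0.1,1, -0.05,0.09,-0.10,0,0,-0.23,1, -0.05,0.15,-0.10,0,0,-0.23,1, -0.05,0.20,-0.10,0,0,-0.23,1, -0.05,0.20,-0.10,0,0,-0.23,1, -0.05,0.20,-0.10,0,0,-0.23,1]'
python3 - <<'E'
from h import *
t=shot('top','t4');w=shot('wrist','w4')
i=np.hstack([t['frame'][140:320,270:470].repeat(2,0).repeat(2,1),cv2.resize(w['frame'],(400,300),interpolation=3)[:,:]if 0 else cv2.resize(w['frame'],(400,360))])
cv2.imwrite('pics/m4.png',i[:,:,::-1])
for p in (w,t): print([(n,np.round(a['xyz'],4),round(a['confidence'],2)) for n in ('doming_block','stud') for a in spot_in(p,n)[:2]])
o=get_obs();print(o['eef_pos'],o['eef_rot'],o['time_s'])
E
```

```text
time_s: 8.18
eef_pos: [0.4048, 0.0077, 0.1402]
eef_rot: [-0.0, 0.996, 0.088, -0.0]
wrist_force: [-0.0, 0.5, -0.4]
opening: -0.003
grasp_force: 0.0
[]
[('doming_block', array([0.4628, 0.295 , 0.0425]), 0.59), ('stud', array([0.6216, 0.1524, 0.0624]), 0.52), ('stud', array([0.5471, 0.0625, 0.0589]), 0.5)]
[0.40497497 0.00916579 0.14014819] [-1.07033211e-04  9.95937612e-01  9.00457426e-02 -1.63008398e-04] 8.475
```

View pics/m4.png

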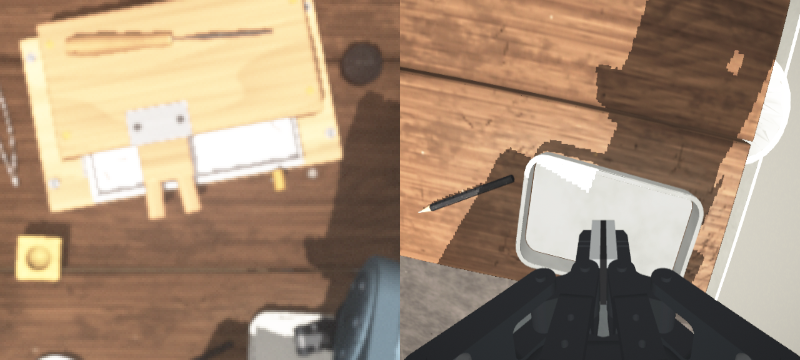

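```bash
python3 -m jog '[0.05,-0.0545,0,0,0,0,1, 0.10,-0.0545,0,0,0,0,1, 0.133,-0.0545,0,0,0,0,1, 0.133,-0.0545,0.04,0,0,0,1, 0.133,-0.0545,0.072,0,0,0,1, 0.133,-0.0545,0.072,0,0,0,1, 0.133,-0.046,0.072,0,0,0,1, 0.133,-0.041,0.072,0,0,0,1, 0.133,-0.036,0.072,0,0,0,1, 0.133,-0.030,0.073,0,0,0,1, 0.133,-0.0245,0.073,0,0,0,1, 0.133,-0.019,0.075,0,0,0,1, 0.133,-0.013,0.077,0,0,0,1, 0.133,-0.008,0.081,0,0,0,1, 0.133,-0.0035,0.084,0,0,0,1, 0.133,0.001,0.089,0,0,0,1, 0.133,0.004,0.094,0,0,0,1, 0.133,0.004,0.094,0,0,0,1]'
python3 - <<'E'
from h import *
p=shot('scene');w=shot('wrist','w5')
i=np.hstack([p['frame'][130:290,280:440].repeat(2,0).repeat(2,1),cv2.resize(w['frame'],(427,320))])
cv2.imwrite('pics/m5.png',i[:,:,::-1])
o=get_obs();print(o['eef_pos'],o['wrist_force'],o['time_s'])
E
```

```text
time_s: 10.72
eef_pos: [0.5364, 0.0274, 0.0457]
eef_rot: [-0.0, 0.996, 0.089, -0.0]
wrist_force: [-0.7, -0.3, 0.7]
opening: 0.001
grasp_force: 0.0
[0.53668549 0.02756424 0.04621791] [ 0.00368695 -0.88407422  0.77934618] 10.825
```

View pics/m5.png

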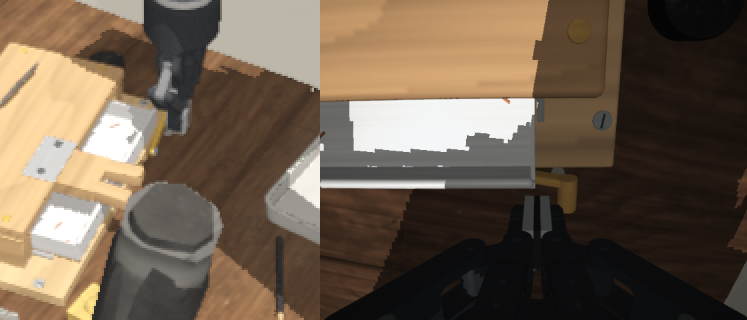

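```bash
python3 -m jog '[0,-0.006,0,0,0,0,1, 0,-0.006,-0.03,0,0,0,1, 0,0.021,-0.03,0,0,0,1, 0,0.021,-0.03,0,0,0,1, 0,0.021,-0.02,0,0,0,1, 0,0.021,-0.012,0,0,0,1, 0,0.021,-0.006,0,0,0,1, 0,0.021,-0.001,0,0,0,1, 0,0.021,0.004,0,0,0,1, 0,0.021,0.008,0,0,0,1, 0,0.021,0.0105,0,0,0,1, 0,0.021,0.012,0,0,0,1, 0,0.021,0.012,0,0,0,1]'
python3 - <<'E'
from h import *
o=get_obs();print(o['eef_pos'],o['wrist_force'],o['time_s'])
E
python3 -m jog '[0,0,-0.04,0,0,0,1, -0.02,0,-0.09,0,0,0,1, -0.05,-0.02,-0.09,0,0,0,1, -0.05,-0.02,-0.09,0,0,0,1]'
python3 - <<'E'
from h import *
p=shot('scene');w=shot('wrist','w6')
i=np.hstack([p['frame'][130:290,280:440].repeat(2,0).repeat(2,1),cv2.resize(w['frame'],(427,320))])
cv2.imwrite('pics/m6.png',i[:,:,::-1])
o=get_obs();print(o['eef_pos'],o['eef_rot'],o['time_s'])
from fit import T
q=np.load('q.npy')
X=T(q,np.array([[-.112,-.105,.044],[-.107,-.105,.044],[-.065,-.13,.066],[-.113,-.15,.014],[-.1265,-.126,.006]]))
print(proj(w,X)*2/3+[320,0])
E
```

```text
time_s: 12.45
eef_pos: [0.5408, 0.0068, 0.0355]
eef_rot: [0.0, 0.996, 0.089, 0.0]
wrist_force: [-4.1, -0.1, 11.5]
opening: -0.001
grasp_force: 5.9
[0.54079581 0.00683586 0.0355317 ] [-4.10852364 -0.05109887 11.50202691] 12.45
time_s: 12.95
eef_pos: [0.4858, 0.0186, 0.1244]
eef_rot: [-0.0, 0.996, 0.089, -0.0]
wrist_force: [-0.4, -0.5, 0.4]
opening: -0.004
grasp_force: 0.0
[0.4879325  0.01776143 0.12444354] [1.06158649e-04 9.96041901e-01 8.88839683e-02 4.00907220e-04] 13.05
[0.6499 0.1546 0.1787] [[-0.8, 0.4], [0.6, 0.4], [0.8, -1.6], [-2.1, -1.9], [-0.8, -0.2], [0.3, -0.1], [0.4, 1.4], [0.4, 0.4]]
[ 0.4649  0.1855 -0.0522] [[0.6, 0.4], [-0.8, 0.6], [-0.6, -0.7], [0.7, -0.4]]
[[0.5495 0.0552 0.052 ]
 [0.5421 0.0539 0.052 ]
 [0.5397 0.1347 0.044 ]
 [0.46   0.0136 0.044 ]
 [0.4227 0.2203 0.044 ]
 [0.5703 0.0894 0.02  ]
 [0.5049 0.1589 0.056 ]]
stud px [[409.9995 225.4808]
 [410.7077 229.2491]] [409.0455 229.803 ]
block in station [-0.1766  0.0633] -0.23096613338216904
[[537.2665  74.3718]
 [537.263   66.7968]
 [581.4348  -8.5292]
 [594.2491  74.2888]
 [562.5419  90.5321]]
```

View pics/m6.png

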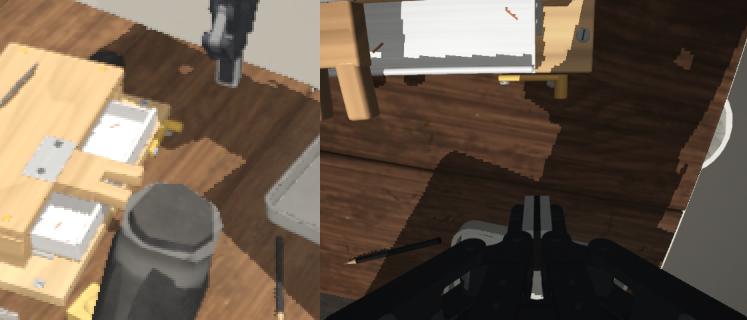

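```bash
python3 -m jog '[0.05,-0.03,0,0,0,0,1, 0.097,-0.0495,0,0,0,0,1, 0.097,-0.0495,0,0,0,0,1, 0.097,-0.0495,0.025,0,0,0,1, 0.097,-0.0495,0.05,0,0,0,1, 0.097,-0.0495,0.063,0,0,0,1, 0.097,-0.0495,0.073,0,0,0,1, 0.097,-0.0495,0.073,0,0,0,1]'
```

```text
time_s: 14.1
eef_pos: [0.5741, 0.0834, 0.0508]
eef_rot: [-0.0, 0.996, 0.089, -0.001]
wrist_force: [0.6, -0.4, 0.2]
opening: -0.003
grasp_force: 0.0
```

```bash
python3 -m jog '[-0.004,0,0,0,0,0,1, -0.008,0,0,0,0,0,1, -0.012,0,0,0,0,0,1, -0.017,0,0,0,0,0,1, -0.022,0,0,0,0,0,1, -0.028,0,0,0,0,0,1, -0.034,0,0,0,0,0,1, -0.040,0,0,0,0,0,1, -0.046,0,0,0,0,0,1, -0.052,0,0,0,0,0,1, -0.058,0,0,0,0,0,1, -0.064,0,0,0,0,0,1, -0.070,0,0,0,0,0,1, -0.076,0,0,0,0,0,1, -0.082,0,0,0,0,0,1, -0.088,0,0,0,0,0,1, -0.093,0,0,0,0,0,1, -0.098,0,0,0,0,0,1, -0.102,0,0,0,0,0,1]'
python3 - <<'E'
from h import *
w=shot('wrist','w7');t=shot('top')
i=np.hstack([t['frame'][140:300,270:470].repeat(2,0).repeat(2,1),cv2.resize(w['frame'],(400,320))])
cv2.imwrite('pics/m7.png',i[:,:,::-1])
E
```

```text
time_s: 16.48
eef_pos: [0.4736, 0.0656, 0.0513]
eef_rot: [-0.0, 0.996, 0.089, -0.0]
wrist_force: [2.0, -0.7, -1.0]
opening: -0.001
grasp_force: 0.8
```

View pics/m7.png

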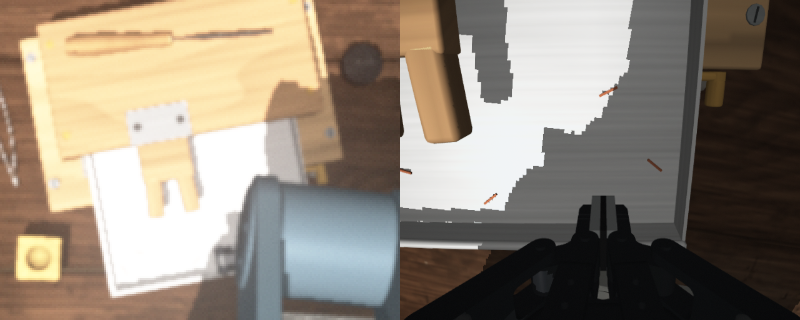

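```bash
python3 -m jog '[-0.003,0,0,0,0,0,1, -0.006,0,0,0,0,0,1, -0.008,0,0,0,0,0,1, -0.010,0,0,0,0,0,1, -0.011,0,0,0,0,0,1, -0.011,0,0,0,0,0,1]'
```

```text
time_s: 17.32
eef_pos: [0.4675, 0.0642, 0.0523]
eef_rot: [-0.0, 0.996, 0.088, 0.005]
wrist_force: [16.2, 5.6, -11.9]
opening: -0.006
grasp_force: 8.4
```

```bash
python3 -m jog '[0.003,0,0,0,0,0,1, 0.008,0,0,0,0,0,1, 0.008,0,0,0,0,0,1, 0.008,0,-0.03,0,0,0,1, 0.008,0,-0.08,0,0,0,1, 0,0.06,-0.13,0,0,0,1, -0.04,0.12,-0.15,0,0,0,1, -0.08,0.17,-0.15,0,0,0,1, -0.08,0.22,-0.15,0,0,0,1, -0.08,0.22,-0.15,0,0,0,1]'
python3 - <<'E'
from h import *
t=shot('top');s=shot('scene')
i=np.hstack([t['frame'][140:300,270:470].repeat(2,0).repeat(2,1),s['frame'][130:290,240:440].repeat(2,0).repeat(2,1)])
cv2.imwrite('pics/m8.png',i[:,:,::-1])
import sys,io,contextlib
with contextlib.redirect_stdout(io.StringIO()): from fit import T
X=T(np.load('q.npy'),np.array([[-.212,-.105,.044],[-.212,.105,.044]]))
print((proj(t,X)-[270,140])*2)
E
```

```text
time_s: 18.58
eef_pos: [0.4226, -0.1703, 0.2017]
eef_rot: [0.001, 0.996, 0.086, 0.0]
wrist_force: [0.2, 0.2, -0.5]
opening: 0.001
grasp_force: 0.0
[[322.0227 262.8373]
 [110.8663 300.6176]]
```

View pics/m8.png

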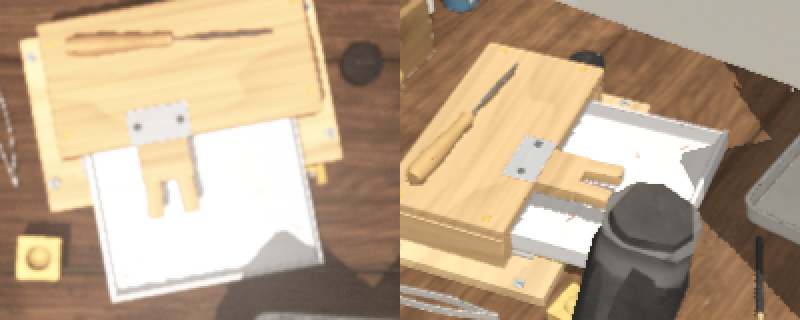

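The tray's front corners sit at (322,264) and (112,301), matching the predicted fully-out position of (322,263) and (111,301). The block is clear at (40,258), and the robot is free of everything.

```bash
python3 -c "from bench import hand_in; print(hand_in())"
```

```text
the job is handed in; nothing more can be done
None
```

The job is handed in: the doming block is pushed clear to the left of the tray, the button is flat to the right (the station's -y side), and the tray is drawn out to its stop. I made no deliberate contact with anything else, and the clock stood at about 19 of the 58 s.

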